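# Weigh a cabbage basket on the spring scale

### The arm

A 7-joint arm with a two-finger parallel gripper is mounted at the origin on the work surface. World frame = base frame: x ahead of the robot, y to its left, z up, the work surface at z = 0. Lengths are in mm, angles in rad, forces in N, time in s.
With the tool pointing down it reaches from about 400 to 875 mm from the base axis. Payload 4.4 kg.
Tool frame: the origin (TCP) lies at the very end of the fingers, on their centre line; the grasp point (between the pads) lies 19 mm behind it; y points along the fingers, z is the direction in which the jaws open and shut, and the axes are right-handed (so a half turn about y gives the same grasp; the last joint's range is limited). The gripper opens to 85 mm and grips with 20 to 120 N. Pads are 22 mm wide; open, the fingers measure 114 mm over their backs; the gripper's body (76 mm by 85 mm) begins 54 mm behind the grasp point. The pads swing forward as they close: fully open they stand 13 mm farther back than shut.
Start: joints at [1.15, 0.628, 0.038, 1.517, -0.027, 0.996, -0.02], TCP at [225.84, -609.52, 231.313] pointing down, gripper open.
Joint ranges: [-3.06, 3.06], [-0.37, 2.12], [-1.25, 1.32], [0.18, 2.47], [-1.1, 4.24], [0.23, 1.98], [-2.94, 2.94]. Speed limits (rad/s): [2.57, 2.57, 3.14, 3.14, 3.14, 3.14, 3.14].

### API

Orientations are given as [roll, pitch, yaw] about the fixed x, y, z axes, in that order (R = Rz(yaw) Ry(pitch) Rx(roll)).
In Python, from cell import read_state, get_image, finish_job gives the robot as it stands. The module is installed in compiled form; this text tells all that it offers.
- The arm moves only by the tool servo_tool, never from a script. Its argument "increments" is a list of rows, each an object of numbers: "dx", "dy", "dz": the shift along the world's x, y, z in cm; "ax", "ay", "az": the turn, a rotation vector about the world's x, y, z in rad; "claw": the closure, from -1 (fully open) to 1 (shut). A call has 1 to 8 rows; each row is the pose to reach, as a shift and turn from the pose commanded when the call began; what a row does not reach only later rows make up. A row lasts 1/12 s, in which the tool goes at most 41.7 mm and 7.16 degrees, less where a joint would pass 70% of its speed; a pose out of reach is approached as far as the arm can. A call with a gripper value outside its range is refused whole. The fingers move at their own pace and stop on an object; the grip force is fixed at half the most. Time passes only in rows, so rows that repeat a pose let the fingers close. It gives the time, the measured TCP pose, the force and the opening at its end, in the units of the state.
- read_state(): the state, without advancing time (a new reading comes with each control period).
- get_image(name): name is "scene" or "top" or "wrist"; returns a dict with "color" (480x640x3 uint8, red, green, blue), "fov_y" (degrees; the focal length in pixels is half the picture's height over the tangent of half this angle, whatever the lens; pixels are square), "cx", "cy" (the principal point, pixels), "k1" (the pictures are not rectified: a ray, as slopes to the right and down, at radius r is drawn at 1 + k1 r^2 times it, then the intrinsics apply), "R" (3x3) and "t" (3): a world point X has camera coordinates R X + t. Camera axes: x right, y down, z forward; pixel columns grow to the right and rows downward; lengths in mm; the calibration is good to about 2 mm. A picture is of the moment at which its call begins. There is no depth.
- finish_job(): hands the job in, once; it reports no verdict.
The state is a dict: "clock": time; "qpos": joint angles; "qd": joint speeds; "tau": joint torques, N m; "eef_pos": TCP position; "tool_rot": TCP orientation; "force": force on the tool from outside, world axes, zero at the start; "torque": the same for the moment, N m; "width": finger opening in mm.
Only numpy, scipy, OpenCV 4.12 (cv2) and the standard library are available. Lean on these libraries where they do the work, as an engineer would, in place of code of your own. Each camera call takes 0.05 s, during which the arm holds its last target.

### The job

Unlock the spring scale by pressing its red tab all the way down so that the yellow end tips up. Then hang the wire basket with the half red cabbage on the scale's hook by its bail and let it down slowly, so that the pointer sinks smoothly without jumping and comes to rest; let go and leave the basket hanging freely. Keep the cabbage in the basket and leave the other things on the bench where they are.

Things in the scene. Friction and masses are not known exactly. Their poses are not given: they have to be found in the camera images.
- scale: Bench spring scale, fixed: grey base plate (local x -40 to 110 mm, 200 mm wide, 14 mm thick), white column 50 x 60 mm (x, y), 332 mm tall, centred on the origin, which lies on the bench. z up. The hook reaches out along local -x (roughly to the robot's right) at local y = 0; local +y is the robot's side. Graduated strip on the -y side. Place and yaw vary.
- hook_saddle (a point): Point on the axis of the steel hook's 10 mm round bar, mid-seat; 140 mm from the column centre along scale local -x, 215 mm above the bench unloaded. The seat is level, 30 mm long (local x). Outwards (-x) the bar turns up to a tip 35 mm further out, top 21 mm above this point; towards the column it slopes up 30 mm. Sinks with the pointer. Axes as the scale's.
- pointer (a joint): Downward travel of hook and red pointer, m: 0 unloaded (top stop), 0.07 bottom stop. Spring about 170 N/m, 0.2 N preload; the loaded basket settles at about 0.028 to 0.040, depending on the unknown cabbage mass. The lock holds it near 0. Letting go before the spring carries the whole load makes it jump.
- arrest (a joint): Turn of the lock rocker, rad: 0 to 0.04 at the start (locked: red tab up, yellow end down, pawl under the hook carriage), 0.35 fully pressed (unlocked: red tab down, yellow end up). Stiff hinge (about 2 N at the tab), stays where it is left. Level pivot axis along scale local x, 60 mm above the bench.
- arrest_tab (a point): Centre of the top face of the red press tab, 34 x 44 mm (scale x, y), 10 mm thick, on the rocker's end 36 mm along local -x and 151 mm along local +y from the column centre. Top about 96 mm above the bench when locked, 42 mm when fully pressed: sinks almost straight down. The yellow end is 125 mm from the pivot, on the other side.
- basket: Wire basket, 130 (x) x 154 (y) x 52 mm, loose, 0.25 kg. Origin under its centre, z up. Stiff bail of 8 mm bar, an upside-down V in the basket's y-z plane, from the short walls (y = +-72, z = 50 mm) to an apex at z = 150 mm; on it an upright blue grip, 28 x 28 mm, z = 152 to 210 mm. Hang it with the hook under the apex and basket y across the hook, either way round.
- basket_bail (a point): Apex of the bail (bar axis), 150 mm above the basket's underside. Hanging on the hook it sits about 15 mm above hook_saddle; to pass over the hook tip it must be at least 30 mm above hook_saddle.
- basket_grip (a point): Point to grasp in the blue grip, 192 mm above the basket's underside, 18 mm below the grip's top; sides square to the basket's x and y.
- cabbage: Half red cabbage, cut face up, 110 mm diameter, 54 mm high, lying loose in the basket; 0.26 to 0.46 kg. Origin at the centre of its flat underside.
- spare_half: Bystander: another half red cabbage on the bench, 124 mm diameter, 58 mm high. Origin under its centre.
- beaker: Bystander: glass beaker, 90 mm diameter, 120 mm high. Origin under its centre.
- wash_bottle: Bystander: white bottle with red cap, 70 mm diameter, 190 mm high. Origin under its centre.
- dish: Bystander: white dish, 100 mm diameter, 20 mm high. Origin under its centre.
- spoon: Bystander: lab spoon, 200 mm long, lying flat along its x. Origin under its middle.
- jar: Bystander: amber jar with white lid, 68 mm diameter, 90 mm high. Origin under its centre.
Not all that is in view belongs to the job. What is shaped like the cabbage but blue or green is not meant.

How it is judged:
By the outcome, as a careful person would: the job done as asked, in the order asked, and still so for the second after the job is handed in, with the robot touching nothing.
It also fails if it takes over 72 s, if anything falls off the work surface, if the arm or the gripper's body presses on something with over 40 N, if the wrist force passes 120 N, or if a joint passes its speed limit or range.

## Working session

There is one attempt and no reset: what is moved stays moved. The work goes in short steps, Python scripts to look and compute and a tool call to move; the robot and the scene stay as the last step left them, time stands still between calls to the robot, and variables do not carry over. Pictures are saved under pics/ and viewed, and the job is handed in when it is done.

Besides the shell and the picture viewer there is one more tool, called after ">>>" as a command line: name --argument value ..., lists and objects as JSON in quotes. servo_tool: Moves the arm, as the interface text tells. Its arguments: {"type":"object","properties":{"increments":{"type":"array","items":{"type":"object","properties":{"dx":{"type":"number"},"dy":{"type":"number"},"dz":{"type":"number"},"ax":{"type":"number"},"ay":{"type":"number"},"az":{"type":"number"},"claw":{"type":"number"}}}}},"required":["increments"]}

```bash
mkdir -p pics; cat > h.py <<'E'
import numpy as np, cv2, pickle
from cell import read_state, get_image
def grab(name,fn):
    im=get_image(name); cv2.imwrite(f'pics/{fn}.png',im['color'][:,:,::-1]); pickle.dump(im,open(f'pics/{fn}.pkl','wb')); return im
def load(fn): return pickle.load(open(f'pics/{fn}.pkl','rb'))
def K(im):
    f=240/np.tan(np.radians(im['fov_y'])/2); return np.array([[f,0,im['cx']],[0,f,im['cy']],[0,0,1.]])
def dist(im): return np.array([im['k1'],0,0,0,0.])
def ray(im,px):
    p=cv2.undistortPoints(np.array([[px]],float),K(im),dist(im))[0,0]
    R=np.array(im['R']);t=np.array(im['t'])
    return -R.T@t, R.T@np.array([p[0],p[1],1.])
def onz(im,px,z):
    c,d=ray(im,px); return c+d*(z-c[2])/d[2]
def tri(*ps):
    A=np.zeros((3,3));b=np.zeros(3);L=[]
    for im,px in ps:
        c,d=ray(im,px);d=d/np.linalg.norm(d);M=np.eye(3)-np.outer(d,d);A+=M;b+=M@c;L.append((M,c))
    X=np.linalg.solve(A,b); return X,[np.linalg.norm(M@(X-c)) for M,c in L]
def proj(im,X):
    R=np.array(im['R']); r=cv2.Rodrigues(R)[0]
    return cv2.projectPoints(np.array(X,float).reshape(-1,1,3),r,np.array(im['t'],float),K(im),dist(im))[0][:,0]
E
python3 -c "
from h import *
for n in ['scene','top','wrist']:
    im=grab(n,n+'0'); print(n,im['fov_y'],im['k1'],-np.array(im['R']).T@np.array(im['t']))
print(read_state())"
```

```text
scene 45.41030993106014 -0.037928684732289386 [1074.94363776  642.43724716 1480.16949736]
top 56.93693668762412 0.03636261799832041 [ 470.62020064 -128.01956517 1221.12599519]
wrist 58.228274593131474 0.01625847366671821 [ 301.33302307 -580.35831819  373.04305913]
{'clock': 0.15, 'qpos': array([ 1.15022287,  0.6291319 ,  0.03843079,  1.51813761, -0.02695708,
        0.99630473, -0.02000086]), 'qd': array([-7.09582939e-04, -4.28599097e-03,  6.64970512e-04, -2.99951601e-03,
        5.41217015e-04, -6.15868380e-05,  2.40053055e-04]), 'tau': array([ 3.09261472e-03, -5.63798797e+01,  1.22810237e+00, -1.93649787e+01,
        1.11565899e-02,  7.40161340e-03, -2.62690213e-05]), 'eef_pos': array([ 225.65867778, -609.06401366,  230.60139668]), 'tool_rot': array([-1.57226012e+00, -3.26366913e-05, -2.78678243e+00]), 'force': array([-0.07888922, -0.72178908,  0.11832679]), 'torque': array([ 0.05443497,  0.02948728, -0.02558497]), 'width': 85.3816777785628}
```

View pics/scene0.png

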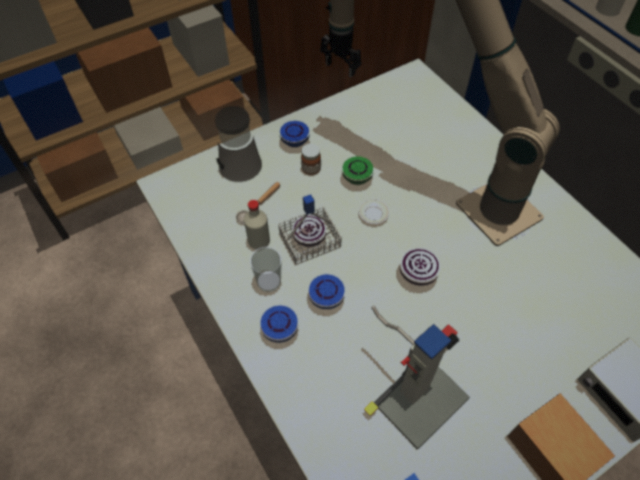

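View pics/top0.png

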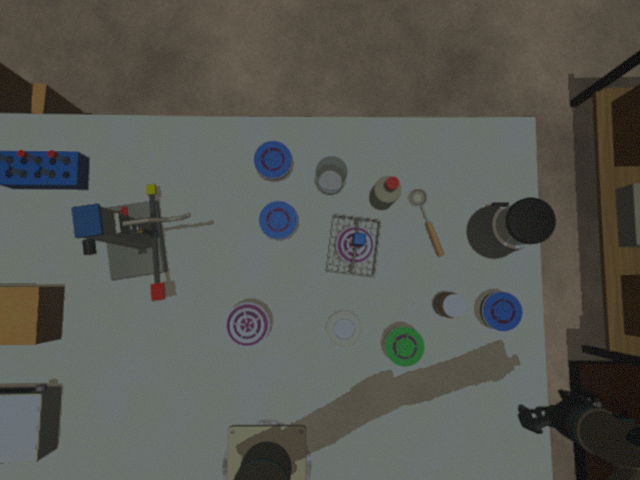

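View pics/wrist0.png

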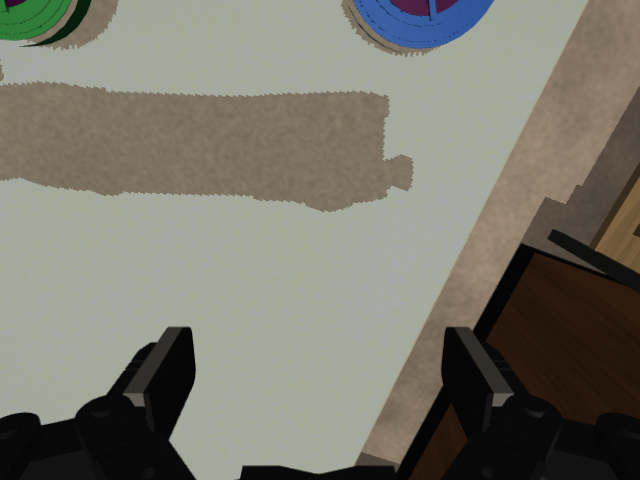

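The top view shows the scale at left: red tab (157,291), yellow end (152,189), hook near (183,217). The wire basket with the red cabbage is at (355,245), with its blue grip at (358,239). The other red half, at (249,324), is bare on the bench, so it is the spare. The blue and green ones are decoys. I'll confirm in crops.

```bash
python3 -c "
from h import *
def crop(n,x0,y0,x1,y1,s,out):
    a=cv2.imread(f'pics/{n}.png')[y0:y1,x0:x1]; cv2.imwrite(f'pics/{out}.png',cv2.resize(a,None,fx=s,fy=s,interpolation=cv2.INTER_CUBIC))
crop('top0',60,170,220,310,5,'c_top_scale')
crop('scene0',340,290,480,450,3.7,'c_sc_scale')
crop('top0',310,200,400,290,6,'c_top_b')
crop('scene0',265,185,355,275,6,'c_sc_b')
"
```

```text
(no output)
```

View pics/c_top_scale.png

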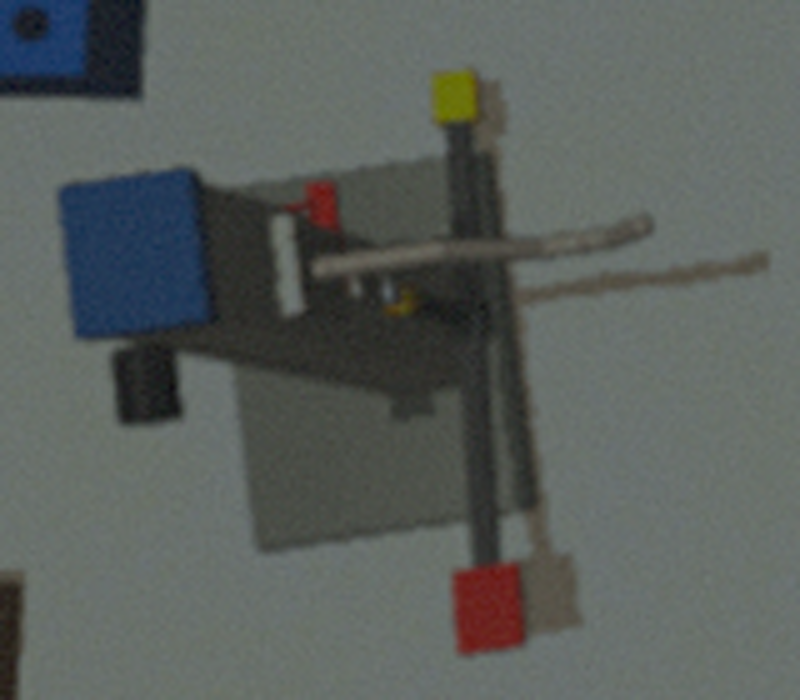

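View pics/c_sc_scale.png

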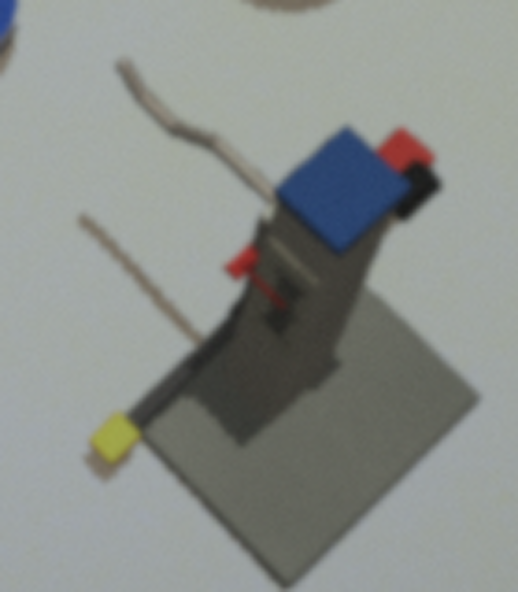

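View pics/c_top_b.png

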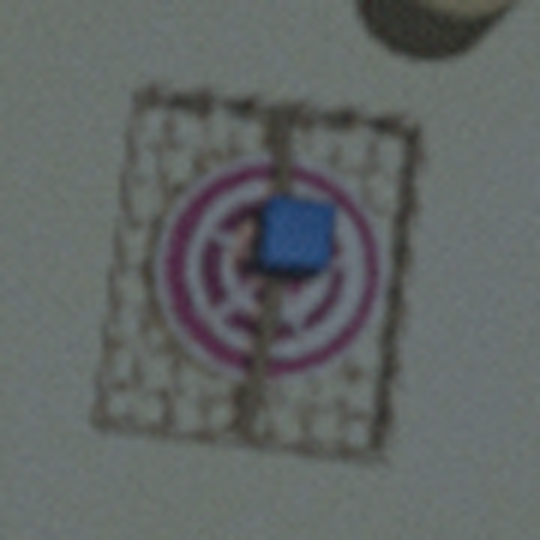

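View pics/c_sc_b.png

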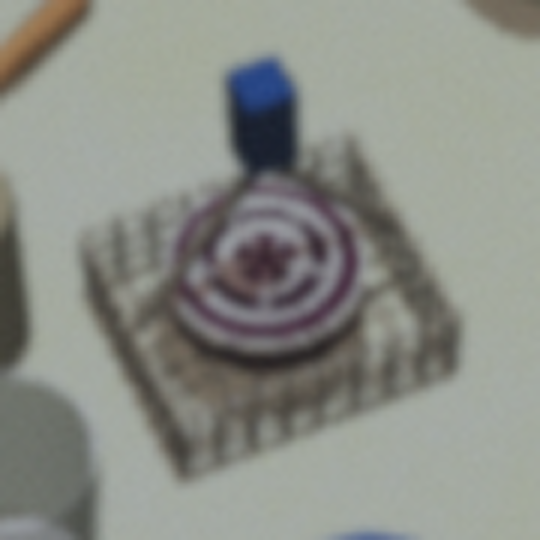

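```bash
cat > m.py <<'E'
from h import *
T=load('top0');S=load('scene0')
ft=lambda x,y,o,s:((x+.5)/s-.5+o[0],(y+.5)/s-.5+o[1])
ct=lambda x,y:ft(x,y,(60,170),5); cs=lambda x,y:ft(x,y,(340,290),3.7)
bt=lambda x,y:ft(x,y,(310,200),6); bs=lambda x,y:ft(x,y,(265,185),6)
tc=[(62,188),(192,170),(213,325),(77,338)]; sc=[(340,252),(276,192),(347,127),(412,188)]
# top TL: +x,+y(world) ; scene camera at +x,+y side looking back
for a,b in zip(tc,sc): print('cap',tri((T,ct(*a)),(S,cs(*b))))
print('plate near corner BL', onz(T,ct(260,550),14), 'BR',onz(T,ct(515,515),14))
print('plate scene bottom/right', onz(S,cs(285,587),14), onz(S,cs(480,398),14))
print('tab corners z96',[onz(T,ct(*p),96).round(1) for p in [(453,570),(522,563),(527,645),(460,655)]])
print('yellow',tri((T,ct(456,97)),(S,cs(116,434))))
print('hook tip',tri((T,ct(647,222)),(S,cs(122,63))))
print('grip top',tri((T,bt(301,225)),(S,bs(260,83))), onz(T,bt(301,225),210), onz(S,bs(260,83),210))
print('grip corners',[onz(T,bt(*p),210).round(1) for p in [(267,198),(336,200),(330,276),(263,270)]])
print('basket corners z52',[onz(T,bt(*p),52).round(1) for p in [(137,90),(420,125),(380,458),(97,427)]])
E
python3 m.py
```

```text
cap (array([627.13594999, 361.13226483, 327.39350852]), [np.float64(0.003278313304545675), np.float64(0.003278313304586094)])
cap (array([635.11038591, 311.20631784, 325.92568199]), [np.float64(0.05674589044277438), np.float64(0.05674589044257931)])
cap (array([572.7887759 , 300.45621218, 324.78655273]), [np.float64(0.6102098612463106), np.float64(0.6102098612466159)])
cap (array([566.62685484, 352.39637652, 327.39194736]), [np.float64(0.012753645244418592), np.float64(0.012753645244698355)])
plate near corner BL [486.14866241 419.415544    14.        ] BR [504.84831291 285.16093504  14.        ]
plate scene bottom/right [684.38257294 453.32332877  14.        ] [489.62885696 423.98637699  14.        ]
tab corners z96 [array([475. , 286.8,  96. ]), array([478.5, 252.8,  96. ]), array([437.6, 248.9,  96. ]), array([432.7, 281.8,  96. ])]
yellow (array([727.6417718 , 313.78554373,  42.05524751]), [np.float64(0.02049534768839832), np.float64(0.020495347688346422)])
hook tip (array([629.71286896, 156.6177603 , 231.60824045]), [np.float64(0.33592395523482915), np.float64(0.3359239552348826)])
grip top (array([ 580.80490025, -228.87601861,  209.31351587]), [np.float64(0.6107240676496029), np.float64(0.6107240676495775)]) [ 581.19948958 -229.20804926  210.        ] [ 580.64700372 -227.95249783  210.        ]
grip corners [array([ 591.6, -216.2,  210. ]), array([ 590.9, -242.7,  210. ]), array([ 561.6, -240.2,  210. ]), array([ 563.9, -214.5,  210. ])]
basket corners z52 [array([ 658.7, -172.4,   52. ]), array([ 643.3, -298.2,   52. ]), array([ 495.5, -279.1,   52. ]), array([ 508.9, -154.6,   52. ])]
```

The crops confirm the basket with the red and white half inside, and the scale with its red tab up and yellow end down. From these I get:
- **Scale:** column centre about (600,331), yaw about 99.2°.
- **Tab:** about (457,270), top near z 96.
- **Saddle:** about (623,193,215).
- **Grip:** about (581,-229), with basket y at about -7°.

I'll go to the tab first, along an arc.

>>> servo_tool --increments '[{"dx":27,"dy":16,"dz":13,"az":0.5,"claw":1},{"dx":27,"dy":16,"dz":13,"az":0.5,"claw":1},{"dx":27,"dy":16,"dz":13,"az":0.5,"claw":1},{"dx":27,"dy":16,"dz":13,"az":0.5,"claw":1},{"dx":27,"dy":16,"dz":13,"az":0.5,"claw":1},{"dx":27,"dy":16,"dz":13,"az":0.5,"claw":1},{"dx":27,"dy":16,"dz":13,"az":0.5,"claw":1},{"dx":27,"dy":16,"dz":13,"az":0.5,"claw":1}]'

```text
invalid input at $.increments[0]: expected keys dx, dy, dz, ax, ay, az, claw
```

>>> servo_tool --increments '[{"dx":27,"dy":16,"dz":13,"ax":0,"ay":0,"az":0.5,"claw":1},{"dx":27,"dy":16,"dz":13,"ax":0,"ay":0,"az":0.5,"claw":1},{"dx":27,"dy":16,"dz":13,"ax":0,"ay":0,"az":0.5,"claw":1},{"dx":27,"dy":16,"dz":13,"ax":0,"ay":0,"az":0.5,"claw":1},{"dx":27,"dy":16,"dz":13,"ax":0,"ay":0,"az":0.5,"claw":1},{"dx":27,"dy":16,"dz":13,"ax":0,"ay":0,"az":0.5,"claw":1},{"dx":27,"dy":16,"dz":13,"ax":0,"ay":0,"az":0.5,"claw":1},{"dx":27,"dy":16,"dz":13,"ax":0,"ay":0,"az":0.5,"claw":1}]'

```text
clock: 0.82
eef_pos: [491.9, -451.2, 359.5]
tool_rot: [-1.571, -0.0, -2.287]
force: [0.8, -1.2, -0.4]
width: -0.1
```

>>> servo_tool --increments '[{"dx":6,"dy":32,"dz":0,"ax":0,"ay":0,"az":0.45,"claw":1},{"dx":6,"dy":32,"dz":0,"ax":0,"ay":0,"az":0.45,"claw":1},{"dx":6,"dy":32,"dz":0,"ax":0,"ay":0,"az":0.45,"claw":1},{"dx":6,"dy":32,"dz":0,"ax":0,"ay":0,"az":0.45,"claw":1},{"dx":6,"dy":32,"dz":0,"ax":0,"ay":0,"az":0.45,"claw":1},{"dx":6,"dy":32,"dz":0,"ax":0,"ay":0,"az":0.45,"claw":1},{"dx":6,"dy":32,"dz":0,"ax":0,"ay":0,"az":0.45,"claw":1},{"dx":6,"dy":32,"dz":0,"ax":0,"ay":0,"az":0.45,"claw":1}]'

```text
clock: 1.48
eef_pos: [550.8, -128.8, 358.8]
tool_rot: [-1.571, 0.001, -1.835]
force: [1.2, 0.4, -0.2]
width: 0.1
```

>>> servo_tool --increments '[{"dx":-7,"dy":26,"dz":-5,"ax":0,"ay":0,"az":0.43,"claw":1},{"dx":-7,"dy":26,"dz":-5,"ax":0,"ay":0,"az":0.43,"claw":1},{"dx":-7,"dy":26,"dz":-5,"ax":0,"ay":0,"az":0.43,"claw":1},{"dx":-7,"dy":26,"dz":-5,"ax":0,"ay":0,"az":0.43,"claw":1},{"dx":-7,"dy":26,"dz":-5,"ax":0,"ay":0,"az":0.43,"claw":1},{"dx":-7,"dy":26,"dz":-5,"ax":0,"ay":0,"az":0.43,"claw":1},{"dx":-7,"dy":26,"dz":-5,"ax":0,"ay":0,"az":0.43,"claw":1},{"dx":-7,"dy":26,"dz":-5,"ax":0,"ay":0,"az":0.43,"claw":1}]'

```text
clock: 2.15
eef_pos: [478.0, 133.8, 308.3]
tool_rot: [-1.572, 0.003, -1.397]
force: [-0.2, 0.4, 0.2]
width: -0.3
```

>>> servo_tool --increments '[{"dx":-2.2,"dy":13.6,"dz":-6,"ax":0,"ay":0,"az":0,"claw":1},{"dx":-2.2,"dy":13.6,"dz":-6,"ax":0,"ay":0,"az":0,"claw":1},{"dx":-2.2,"dy":13.6,"dz":-6,"ax":0,"ay":0,"az":0,"claw":1},{"dx":-2.2,"dy":13.6,"dz":-6,"ax":0,"ay":0,"az":0,"claw":1},{"dx":-2.2,"dy":13.6,"dz":-15,"ax":0,"ay":0,"az":0,"claw":1},{"dx":-2.2,"dy":13.6,"dz":-15,"ax":0,"ay":0,"az":0,"claw":1},{"dx":-2.2,"dy":13.6,"dz":-15,"ax":0,"ay":0,"az":0,"claw":1},{"dx":-2.2,"dy":13.6,"dz":-15,"ax":0,"ay":0,"az":0,"claw":1}]'

```text
clock: 2.82
eef_pos: [457.4, 261.5, 156.7]
tool_rot: [-1.577, -0.003, -1.407]
force: [-0.1, 1.1, -0.3]
width: -0.1
```

```bash
python3 -c "
from h import *
print(read_state()['eef_pos'],read_state()['qpos'])
w=grab('wrist','w1');grab('top','t1')
print(proj(w,[[457,270,96]]))"
```

```text
[457.41565895 261.52488691 156.67352673] [-0.30181257  0.58574274 -0.4044437   1.9224712   0.34125044  0.70738006
 -0.74600719]
[[320.91193268 255.614647  ]]
```

View pics/w1.png

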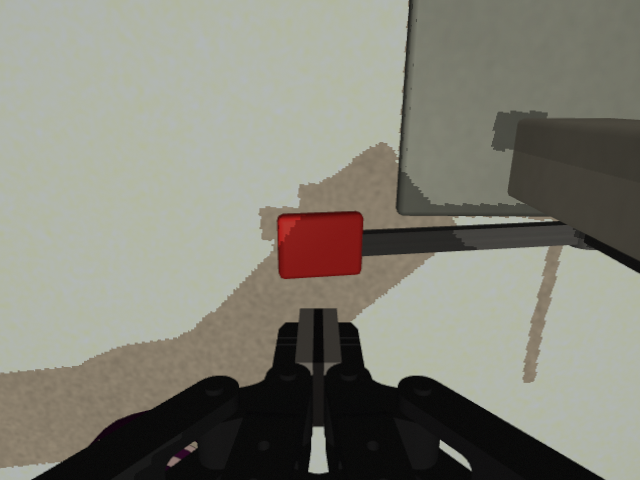

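View pics/t1.png

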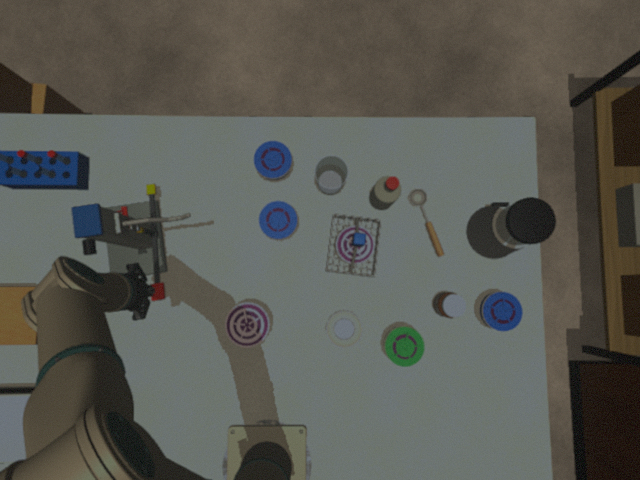

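```bash
python3 -c "
from h import *
w=load('w1')
c=[(278,215),(361,212),(362,270),(281,278)]
print('tab',[onz(w,p,96).round(1) for p in c], onz(w,(320,245),96))
print('plate', onz(w,(400,211),14),onz(w,(550,215),14),onz(w,(412,8),14))
"
```

```text
tab [array([433. , 287.3,  96. ]), array([472.4, 295.3,  96. ]), array([478.8, 265.8,  96. ]), array([438.9, 254.7,  96. ])] [455.63127271 275.45582016  96.        ]
plate [509.52377628 281.24502727  14.        ] [609.85215694 294.99245704  14.        ] [489.15568071 401.59493544  14.        ]
```

>>> servo_tool --increments '[{"dx":0,"dy":0.5,"dz":-3,"ax":0,"ay":0,"az":0,"claw":1},{"dx":0,"dy":0.5,"dz":-4,"ax":0,"ay":0,"az":0,"claw":1},{"dx":0,"dy":0.5,"dz":-4,"ax":0,"ay":0,"az":0,"claw":1},{"dx":0,"dy":0.5,"dz":-4,"ax":0,"ay":0,"az":0,"claw":1}]'

```text
clock: 3.25
eef_pos: [459.4, 268.3, 120.1]
tool_rot: [-1.57, 0.0, -1.407]
force: [-0.2, -0.2, 0.3]
width: -0.3
```

>>> servo_tool --increments '[{"dx":-0.2,"dy":0.4,"dz":-1.5,"ax":0,"ay":0,"az":0,"claw":1},{"dx":-0.2,"dy":0.4,"dz":-2.2,"ax":0,"ay":0,"az":0,"claw":1},{"dx":-0.2,"dy":0.4,"dz":-2.8,"ax":0,"ay":0,"az":0,"claw":1},{"dx":-0.2,"dy":0.4,"dz":-3.4,"ax":0,"ay":0,"az":0,"claw":1},{"dx":-0.2,"dy":0.4,"dz":-4.0,"ax":0,"ay":0,"az":0,"claw":1},{"dx":-0.2,"dy":0.4,"dz":-4.6,"ax":0,"ay":0,"az":0,"claw":1},{"dx":-0.2,"dy":0.4,"dz":-5.2,"ax":0,"ay":0,"az":0,"claw":1},{"dx":-0.2,"dy":0.4,"dz":-5.8,"ax":0,"ay":0,"az":0,"claw":1}]'

```text
clock: 3.92
eef_pos: [456.7, 272.3, 60.4]
tool_rot: [-1.571, -0.0, -1.407]
force: [-1.4, -0.2, 2.2]
width: 0.3
```

>>> servo_tool --increments '[{"dx":0,"dy":0,"dz":-0.5,"ax":0,"ay":0,"az":0,"claw":1},{"dx":0,"dy":0,"dz":-0.9,"ax":0,"ay":0,"az":0,"claw":1},{"dx":0,"dy":0,"dz":-1.3,"ax":0,"ay":0,"az":0,"claw":1},{"dx":0,"dy":0,"dz":-1.6,"ax":0,"ay":0,"az":0,"claw":1},{"dx":0,"dy":0,"dz":-1.6,"ax":0,"ay":0,"az":0,"claw":1}]'

```text
clock: 4.33
eef_pos: [456.9, 272.4, 44.3]
tool_rot: [-1.571, -0.0, -1.407]
force: [-0.4, 0.7, -0.0]
width: 0.1
```

>>> servo_tool --increments '[{"dx":0,"dy":0,"dz":-0.2,"ax":0,"ay":0,"az":0,"claw":1},{"dx":0,"dy":0,"dz":-0.3,"ax":0,"ay":0,"az":0,"claw":1},{"dx":0,"dy":0,"dz":-0.4,"ax":0,"ay":0,"az":0,"claw":1}]'

```text
clock: 4.58
eef_pos: [457.3, 272.6, 42.2]
tool_rot: [-1.569, -0.0, -1.407]
force: [-3.0, -3.1, 21.5]
width: -0.3
```

>>> servo_tool --increments '[{"dx":0,"dy":0,"dz":2,"ax":0,"ay":0,"az":0,"claw":1},{"dx":0,"dy":0,"dz":6,"ax":0,"ay":0,"az":0,"claw":1},{"dx":0,"dy":0,"dz":10,"ax":0,"ay":0,"az":0,"claw":1},{"dx":0,"dy":-2,"dz":14,"ax":0,"ay":0,"az":0.1,"claw":1},{"dx":0,"dy":-5,"dz":17,"ax":0,"ay":0,"az":0.2,"claw":1},{"dx":0,"dy":-8,"dz":19.5,"ax":0,"ay":0,"az":0.3,"claw":1},{"dx":0,"dy":-12,"dz":21,"ax":0,"ay":0,"az":0.4,"claw":1},{"dx":0,"dy":-16,"dz":22,"ax":0,"ay":0,"az":0.5,"claw":1}]'

```text
clock: 5.25
eef_pos: [457.2, 113.6, 262.6]
tool_rot: [-1.567, -0.002, -0.9]
force: [0.6, -1.5, 0.2]
width: -0.0
```

>>> servo_tool --increments '[{"dx":1,"dy":-4,"dz":0,"ax":0,"ay":0,"az":0.1,"claw":0},{"dx":2,"dy":-8,"dz":0,"ax":0,"ay":0,"az":0.2,"claw":-0.25},{"dx":3,"dy":-12,"dz":0,"ax":0,"ay":0,"az":0.3,"claw":-0.25},{"dx":4,"dy":-16,"dz":0,"ax":0,"ay":0,"az":0.4,"claw":-0.25},{"dx":5.5,"dy":-19.5,"dz":0,"ax":0,"ay":0,"az":0.5,"claw":-0.25},{"dx":7,"dy":-23,"dz":0,"ax":0,"ay":0,"az":0.6,"claw":-0.25},{"dx":8,"dy":-25,"dz":0,"ax":0,"ay":0,"az":0.7,"claw":-0.25},{"dx":8,"dy":-25,"dz":0,"ax":0,"ay":0,"az":0.78,"claw":-0.25}]'

```text
clock: 5.92
eef_pos: [537.9, -142.9, 259.5]
tool_rot: [-1.573, -0.001, -0.131]
force: [-0.6, -0.2, -0.8]
width: 53.2
```

```bash
python3 -c "
from h import *
print(read_state()['eef_pos'],read_state()['qpos'])
w=grab('wrist','w2');grab('scene','s2')
a=cv2.imread('pics/s2.png')[290:450,340:480];cv2.imwrite('pics/s2c.png',cv2.resize(a,None,fx=3.7,fy=3.7,interpolation=2))"
```

```text
[ 537.94084733 -142.91878929  259.48904261] [ 0.71801974  0.56395712 -0.79712568  1.73343847  0.46159927  1.04100807
  1.19803429]
```

View pics/w2.png

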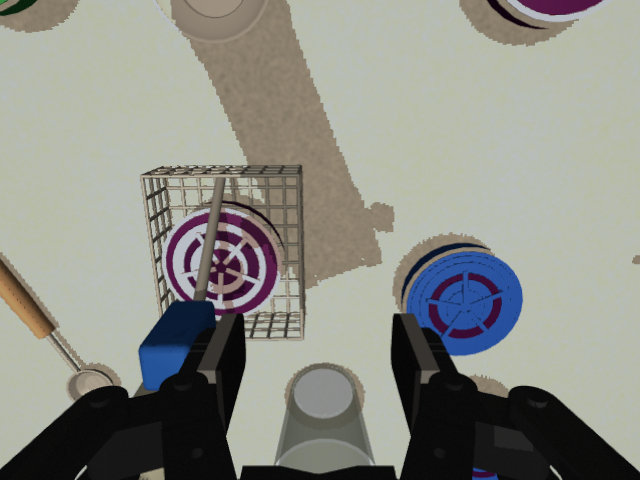

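View pics/s2c.png

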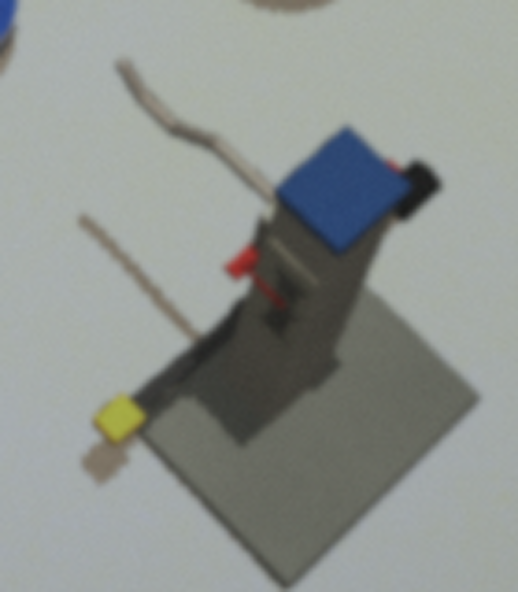

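Yellow end has tipped up, from crop row 434 to 420 with its shadow now separate, and the tab is down. The wrist view gives a better basket yaw from its rim corners: (302,166), (142,175) and (303,338).

```bash
python3 -c "
from h import *
w=load('w2')
for p in [(302,166),(142,175),(303,338)]: print(onz(w,p,52).round(1))
t=grab('top','t2'); s=load('s2')
print('yellow expected', )
hsv=cv2.cvtColor(t['color'],cv2.COLOR_RGB2HSV);m=cv2.inRange(hsv,(22,150,80),(35,255,255)); y,x=np.nonzero(m);k=(x>130)&(x<175)&(y<205)&(y>170);pt=(x[k].mean(),y[k].mean())
hs=cv2.cvtColor(s['color'],cv2.COLOR_RGB2HSV);m=cv2.inRange(hs,(22,150,80),(35,255,255)); y,x=np.nonzero(m);k=(x>350)&(x<390)&(y<420)&(y>390);ps=(x[k].mean(),y[k].mean())
print(pt,ps,tri((t,pt),(s,ps)))
"
```

```text
[ 504.5 -151.    52. ]
[ 494.8 -280.5   52. ]
[ 660.4 -172.6   52. ]
yellow expected
(np.float64(144.77011494252875), np.float64(185.70114942528735)) (np.float64(371.92424242424244), np.float64(402.969696969697)) (array([728.54540191, 315.4917285 ,  78.67531116]), [np.float64(0.42510922498963216), np.float64(0.4251092249897662)])
```

>>> servo_tool --increments '[{"dx":2.1,"dy":-4,"dz":0,"ax":0,"ay":0,"az":0,"claw":-0.25},{"dx":4.2,"dy":-8.5,"dz":0,"ax":0,"ay":0,"az":0,"claw":-0.25},{"dx":4.2,"dy":-8.5,"dz":0,"ax":0,"ay":0,"az":0,"claw":-0.25},{"dx":4.2,"dy":-8.5,"dz":0,"ax":0,"ay":0,"az":0,"claw":-0.25},{"dx":4.2,"dy":-8.5,"dz":0,"ax":0,"ay":0,"az":0,"claw":-0.25}]'

```text
clock: 6.48
eef_pos: [578.6, -219.8, 260.3]
tool_rot: [-1.57, 0.001, -0.128]
force: [-0.5, 1.3, 0.4]
width: 53.2
```

```bash
python3 -c "
from h import *
print(read_state()['eef_pos'],read_state()['tool_rot'])
w=grab('wrist','w3');print(proj(w,[[580,-228,210],[580,-228,173]]))"
```

```text
[ 578.57438277 -219.82440565  260.28407244] [-1.56986245e+00  7.17256900e-04 -1.27701184e-01]
[[299.87324123 283.49363584]
 [302.37911179 257.48045067]]
```

View pics/w3.png

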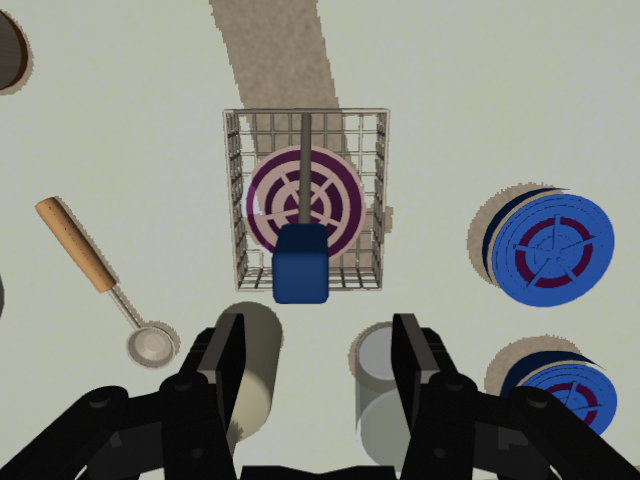

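>>> servo_tool --increments '[{"dx":0.0,"dy":-0.8,"dz":0,"ax":0,"ay":0,"az":0,"claw":-0.25},{"dx":0.0,"dy":-0.8,"dz":-2.5,"ax":0,"ay":0,"az":0,"claw":-0.25},{"dx":0.0,"dy":-0.8,"dz":-5,"ax":0,"ay":0,"az":0,"claw":-0.25},{"dx":0.0,"dy":-0.8,"dz":-7,"ax":0,"ay":0,"az":0,"claw":-0.25},{"dx":0.0,"dy":-0.8,"dz":-8.8,"ax":0,"ay":0,"az":0,"claw":-0.25},{"dx":0.0,"dy":-0.8,"dz":-8.8,"ax":0,"ay":0,"az":0,"claw":-0.25}]'

```text
clock: 7.03
eef_pos: [576.0, -227.9, 169.3]
tool_rot: [-1.57, 0.007, -0.125]
force: [-0.4, -1.0, -0.9]
width: 53.3
```

```bash
python3 -c "
from h import *
print(read_state()['eef_pos'],read_state()['force'])
w=grab('wrist','w4')"
```

```text
[ 576.04110489 -227.88695255  169.33247908] [-0.39200033 -1.03280769 -0.90704608]
```

View pics/w4.png

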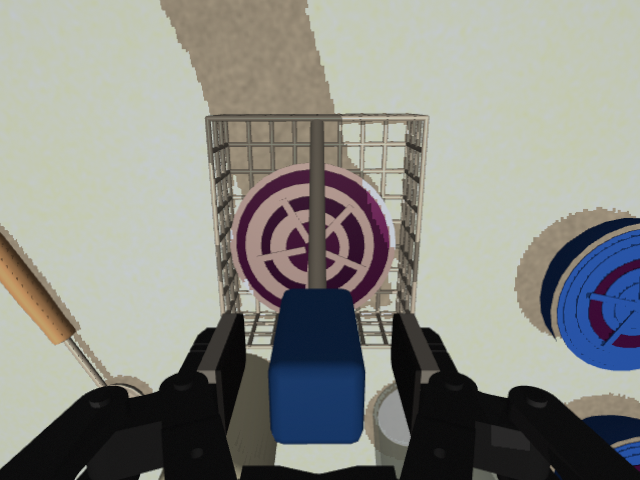

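Grip sits centred between the fingers (270–364 between 240 and 397) and square to them. Closing.

>>> servo_tool --increments '[{"dx":0.1,"dy":0,"dz":0.2,"ax":0,"ay":0,"az":0,"claw":0.2},{"dx":0.1,"dy":0,"dz":0.2,"ax":0,"ay":0,"az":0,"claw":1},{"dx":0.1,"dy":0,"dz":0.2,"ax":0,"ay":0,"az":0,"claw":1},{"dx":0.1,"dy":0,"dz":0.2,"ax":0,"ay":0,"az":0,"claw":1},{"dx":0.1,"dy":0,"dz":0.2,"ax":0,"ay":0,"az":0,"claw":1},{"dx":0.1,"dy":0,"dz":0.2,"ax":0,"ay":0,"az":0,"claw":1}]'

```text
clock: 7.58
eef_pos: [581.2, -229.2, 176.7]
tool_rot: [-1.572, -0.004, -0.127]
force: [0.6, -0.0, 7.5]
width: 27.1
```

>>> servo_tool --increments '[{"dx":0,"dy":0,"dz":0.5,"ax":0,"ay":0,"az":0,"claw":1},{"dx":0,"dy":0,"dz":1.0,"ax":0,"ay":0,"az":0,"claw":1},{"dx":0,"dy":0,"dz":2,"ax":0,"ay":0,"az":0,"claw":1},{"dx":0,"dy":0,"dz":3.5,"ax":0,"ay":0,"az":0,"claw":1},{"dx":0,"dy":0,"dz":5,"ax":0,"ay":0,"az":0,"claw":1},{"dx":0,"dy":0,"dz":6.5,"ax":0,"ay":0,"az":0,"claw":1},{"dx":0,"dy":0,"dz":8,"ax":0,"ay":0,"az":0,"claw":1},{"dx":0,"dy":0,"dz":9.5,"ax":0,"ay":0,"az":0,"claw":1}]'

```text
clock: 8.25
eef_pos: [579.3, -228.8, 270.4]
tool_rot: [-1.571, 0.001, -0.127]
force: [-0.1, -0.9, -5.5]
width: 27.3
```

>>> servo_tool --increments '[{"dx":0.2,"dy":1,"dz":1,"ax":0,"ay":0,"az":0,"claw":1},{"dx":0.4,"dy":2.5,"dz":2,"ax":0,"ay":0,"az":0.04,"claw":1},{"dx":0.6,"dy":4.5,"dz":3,"ax":0,"ay":0,"az":0.08,"claw":1},{"dx":1,"dy":7,"dz":4,"ax":0,"ay":0,"az":0.12,"claw":1},{"dx":1.4,"dy":9.5,"dz":4,"ax":0,"ay":0,"az":0.16,"claw":1},{"dx":1.8,"dy":12,"dz":4,"ax":0,"ay":0,"az":0.2,"claw":1},{"dx":2.2,"dy":14.5,"dz":4,"ax":0,"ay":0,"az":0.24,"claw":1},{"dx":2.6,"dy":17,"dz":4,"ax":0,"ay":0,"az":0.287,"claw":1}]'

```text
clock: 8.92
eef_pos: [605.1, -54.5, 309.8]
tool_rot: [-1.569, 0.001, 0.168]
force: [0.7, 0.5, -5.5]
width: 27.1
```

>>> servo_tool --increments '[{"dx":0.5,"dy":2.5,"dz":0,"ax":0,"ay":0,"az":0,"claw":1},{"dx":1,"dy":5,"dz":0,"ax":0,"ay":0,"az":0,"claw":1},{"dx":1.5,"dy":7,"dz":0,"ax":0,"ay":0,"az":0,"claw":1},{"dx":2,"dy":9,"dz":0,"ax":0,"ay":0,"az":0,"claw":1},{"dx":2.4,"dy":10.5,"dz":0,"ax":0,"ay":0,"az":0,"claw":1},{"dx":2.6,"dy":11.5,"dz":0,"ax":0,"ay":0,"az":0,"claw":1},{"dx":2.6,"dy":12,"dz":0,"ax":0,"ay":0,"az":0,"claw":1},{"dx":2.6,"dy":12,"dz":0,"ax":0,"ay":0,"az":0,"claw":1}]'

```text
clock: 9.58
eef_pos: [630.9, 63.8, 309.6]
tool_rot: [-1.57, 0.001, 0.165]
force: [0.3, 0.7, -5.1]
width: 27.4
```

```bash
python3 -c "
from h import *
print(read_state()['eef_pos'],read_state()['tool_rot'],read_state()['force'],read_state()['qpos'])
w=grab('wrist','w5');grab('top','t5');grab('scene','s5')
a=cv2.imread('pics/s5.png')[250:450,290:490];cv2.imwrite('pics/s5c.png',cv2.resize(a,None,fx=3,fy=3,interpolation=2))"
```

```text
[630.85560208  63.78947126 309.57757339] [-1.56951020e+00  7.17733160e-04  1.64593184e-01] [ 0.29251123  0.72591861 -5.06755583] [ 0.32712465  0.65309151 -0.85173468  1.44407651  0.49770643  1.26975499
  1.16578166]
```

View pics/w5.png

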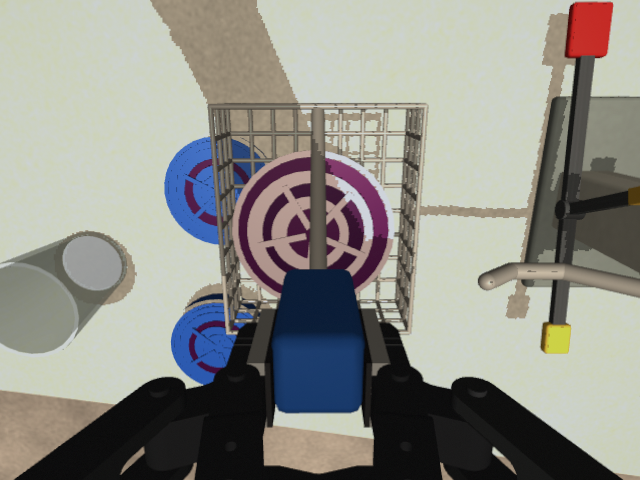

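View pics/t5.png

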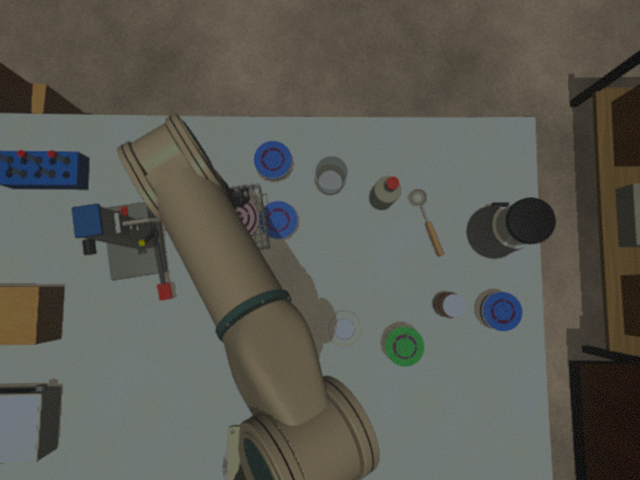

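View pics/s5c.png

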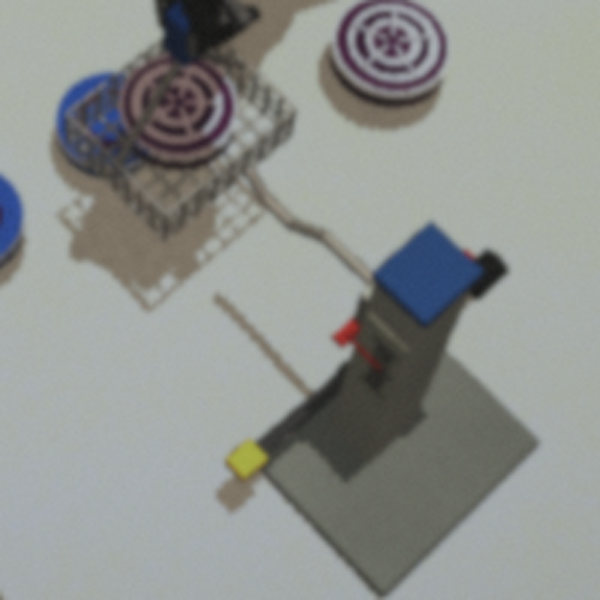

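```bash
python3 -c "
from h import *
w=load('w5');t=load('t5')
print(proj(t,[[631,64,z] for z in (310,450,550,650,750)]).round(0))
a=np.radians(99.2);ex=np.array([np.cos(a),np.sin(a)]);c=np.array([600.4,331.3])
L=[(125,215),(140,215),(155,215),(175,231)]
print(proj(w,[[*(c-d*ex),z] for d,z in L]).round(0))
for p,z in [((568,271),215),((518,272),215),((488,281),232)]: print(onz(w,p,z).round(1))
# grip & bail apex rel
print('TCP proj',proj(w,[read_state()['eef_pos']]))
"
```

```text
[[223. 208.]
 [207. 194.]
 [190. 180.]
 [169. 162.]
 [138. 136.]]
[[561. 270.]
 [535. 270.]
 [509. 270.]
 [485. 280.]]
[620.4 212.4 215. ]
[625.8 183.7 215. ]
[628.3 159.6 232. ]
TCP proj [[304.11965322 330.10664137]]
```

>>> servo_tool --increments '[{"dx":-0.1,"dy":1,"dz":0,"ax":0,"ay":0,"az":0,"claw":1},{"dx":-0.2,"dy":3,"dz":0,"ax":0,"ay":0,"az":0,"claw":1},{"dx":-0.3,"dy":5.5,"dz":0,"ax":0,"ay":0,"az":0,"claw":1},{"dx":-0.5,"dy":8,"dz":0,"ax":0,"ay":0,"az":0,"claw":1},{"dx":-0.6,"dy":10.5,"dz":0,"ax":0,"ay":0,"az":0,"claw":1},{"dx":-0.8,"dy":12.2,"dz":0,"ax":0,"ay":0,"az":0,"claw":1},{"dx":-0.8,"dy":13,"dz":0,"ax":0,"ay":0,"az":0,"claw":1},{"dx":-0.8,"dy":13,"dz":0,"ax":0,"ay":0,"az":0,"claw":1}]'

```text
clock: 10.4
eef_pos: [623.0, 193.9, 309.8]
tool_rot: [-1.569, -0.0, 0.164]
force: [-0.8, 0.1, -4.6]
width: 27.0
```

>>> servo_tool --increments '[{"dx":0,"dy":0,"dz":-0.5,"ax":0,"ay":0,"az":0,"claw":1},{"dx":0,"dy":0,"dz":-1.2,"ax":0,"ay":0,"az":0,"claw":1},{"dx":0,"dy":0,"dz":-2,"ax":0,"ay":0,"az":0,"claw":1},{"dx":0,"dy":0,"dz":-2.6,"ax":0,"ay":0,"az":0,"claw":1},{"dx":0,"dy":0,"dz":-3,"ax":0,"ay":0,"az":0,"claw":1},{"dx":0,"dy":0,"dz":-3,"ax":0,"ay":0,"az":0,"claw":1}]'

```text
clock: 10.9
eef_pos: [623.3, 189.8, 277.8]
tool_rot: [-1.572, 0.003, 0.159]
force: [-0.5, 0.3, -6.0]
width: 27.0
```

```bash
python3 -c "
from h import *
s=read_state();print(s['eef_pos'],s['tool_rot'],s['force'])
w=grab('wrist','w6');S=grab('scene','s6')
a=np.radians(99.2);ex=np.array([np.cos(a),np.sin(a)]);c=np.array([600.4,331.3])
print(proj(w,[[*(c-140*ex),215],s['eef_pos'],s['eef_pos']+[0,0,36]]))
a=cv2.imread('pics/s6.png')[250:450,290:490];cv2.imwrite('pics/s6c.png',cv2.resize(a,None,fx=3,fy=3,interpolation=2))"
```

```text
[623.32350539 189.80729916 277.82635764] [-1.57159271  0.00261573  0.15936135] [-0.50323137  0.34835452 -6.02785976]
[[322.84644152 268.96299049]
 [315.69187939 330.53897545]
 [315.0607199  392.15517844]]
```

View pics/w6.png

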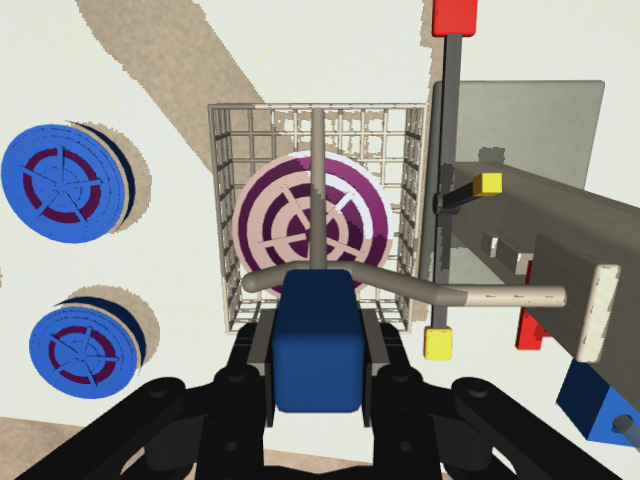

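View pics/s6c.png

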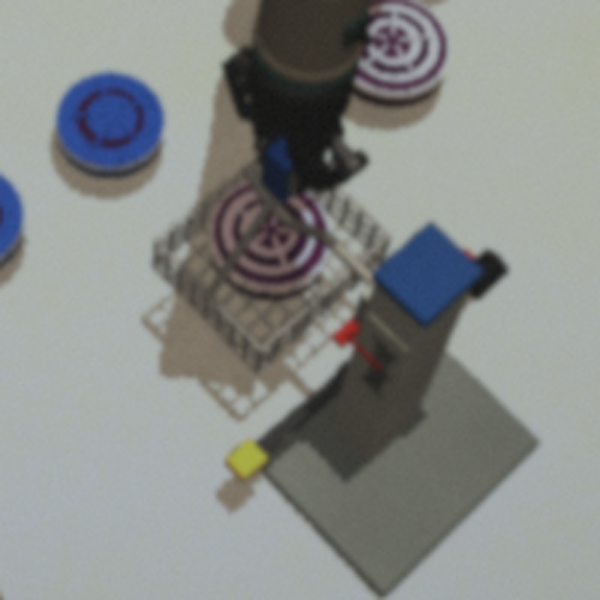

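>>> servo_tool --increments '[{"dx":0,"dy":0.1,"dz":-0.2,"ax":0,"ay":0,"az":0,"claw":1},{"dx":0,"dy":0.1,"dz":-0.4,"ax":0,"ay":0,"az":0,"claw":1},{"dx":0,"dy":0.1,"dz":-0.6,"ax":0,"ay":0,"az":0,"claw":1},{"dx":0,"dy":0.1,"dz":-0.8,"ax":0,"ay":0,"az":0,"claw":1},{"dx":0,"dy":0.1,"dz":-1.0,"ax":0,"ay":0,"az":0,"claw":1},{"dx":0,"dy":0.1,"dz":-1.2,"ax":0,"ay":0,"az":0,"claw":1},{"dx":0,"dy":0.1,"dz":-1.4,"ax":0,"ay":0,"az":0,"claw":1},{"dx":0,"dy":0.1,"dz":-1.6,"ax":0,"ay":0,"az":0,"claw":1}]'

```text
clock: 11.67
eef_pos: [623.8, 192.0, 263.2]
tool_rot: [-1.571, 0.0, 0.16]
force: [0.1, -0.4, -6.2]
width: 27.4
```

>>> servo_tool --increments '[{"dx":0,"dy":0,"dz":-0.15,"ax":0,"ay":0,"az":0,"claw":1},{"dx":0,"dy":0,"dz":-0.3,"ax":0,"ay":0,"az":0,"claw":1},{"dx":0,"dy":0,"dz":-0.45,"ax":0,"ay":0,"az":0,"claw":1},{"dx":0,"dy":0,"dz":-0.6,"ax":0,"ay":0,"az":0,"claw":1},{"dx":0,"dy":0,"dz":-0.75,"ax":0,"ay":0,"az":0,"claw":1},{"dx":0,"dy":0,"dz":-0.9,"ax":0,"ay":0,"az":0,"claw":1},{"dx":0,"dy":0,"dz":-1.05,"ax":0,"ay":0,"az":0,"claw":1},{"dx":0,"dy":0,"dz":-1.2,"ax":0,"ay":0,"az":0,"claw":1}]'

```text
clock: 12.33
eef_pos: [624.0, 192.1, 251.6]
tool_rot: [-1.571, -0.001, 0.16]
force: [0.5, 0.1, -4.2]
width: 27.6
```

>>> servo_tool --increments '[{"dx":0,"dy":0,"dz":-0.15,"ax":0,"ay":0,"az":0,"claw":1},{"dx":0,"dy":0,"dz":-0.3,"ax":0,"ay":0,"az":0,"claw":1},{"dx":0,"dy":0,"dz":-0.45,"ax":0,"ay":0,"az":0,"claw":1},{"dx":0,"dy":0,"dz":-0.6,"ax":0,"ay":0,"az":0,"claw":1},{"dx":0,"dy":0,"dz":-0.75,"ax":0,"ay":0,"az":0,"claw":1},{"dx":0,"dy":0,"dz":-0.9,"ax":0,"ay":0,"az":0,"claw":1},{"dx":0,"dy":0,"dz":-1.05,"ax":0,"ay":0,"az":0,"claw":1},{"dx":0,"dy":0,"dz":-1.2,"ax":0,"ay":0,"az":0,"claw":1}]'

```text
clock: 13.0
eef_pos: [624.1, 192.1, 239.6]
tool_rot: [-1.571, -0.001, 0.16]
force: [1.4, 0.7, -2.1]
width: 27.3
```

```bash
python3 -c "
from h import *
s=read_state();print(s['eef_pos'],s['tool_rot'],s['force'])
w=grab('wrist','w7');S=grab('scene','s7')
a=cv2.imread('pics/s7.png')[250:450,290:490];cv2.imwrite('pics/s7c.png',cv2.resize(a,None,fx=3,fy=3,interpolation=2))"
```

```text
[624.10622066 192.1027436  239.59930627] [-1.57059024e+00 -8.07814568e-04  1.60068623e-01] [ 1.3713588   0.66223538 -2.12067545]
```

View pics/w7.png

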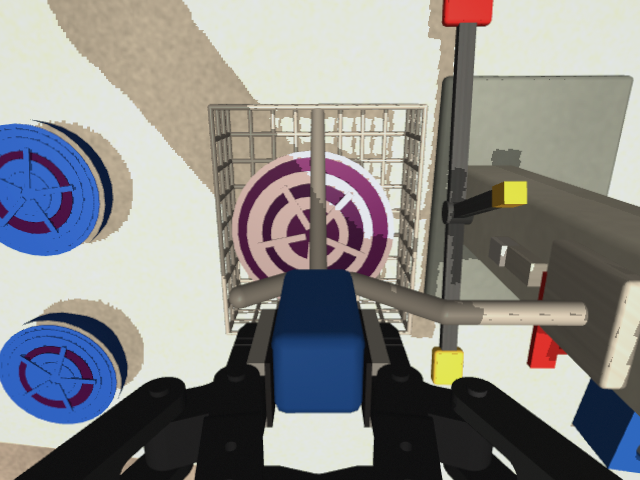

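View pics/s7c.png

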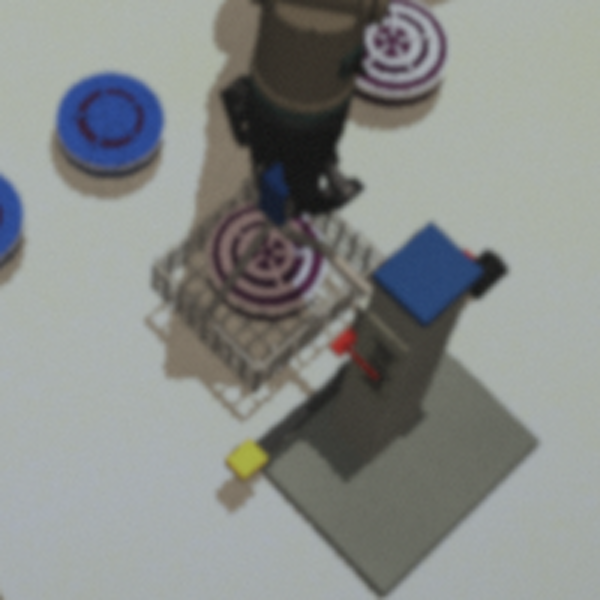

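The pointer has started to sink with the bail on the hook, its red flag moving from crop row 333 to 342. The load on the wrist fell from 6.2 to 2.1 N. I'll keep lowering slowly until it reaches zero.

>>> servo_tool --increments '[{"dx":0,"dy":0,"dz":-0.12,"ax":0,"ay":0,"az":0,"claw":1},{"dx":0,"dy":0,"dz":-0.24,"ax":0,"ay":0,"az":0,"claw":1},{"dx":0,"dy":0,"dz":-0.36,"ax":0,"ay":0,"az":0,"claw":1},{"dx":0,"dy":0,"dz":-0.48,"ax":0,"ay":0,"az":0,"claw":1},{"dx":0,"dy":0,"dz":-0.6,"ax":0,"ay":0,"az":0,"claw":1},{"dx":0,"dy":0,"dz":-0.7,"ax":0,"ay":0,"az":0,"claw":1},{"dx":0,"dy":0,"dz":-0.8,"ax":0,"ay":0,"az":0,"claw":1},{"dx":0,"dy":0,"dz":-0.8,"ax":0,"ay":0,"az":0,"claw":1}]'

```text
clock: 13.77
eef_pos: [624.0, 192.1, 231.5]
tool_rot: [-1.571, -0.001, 0.16]
force: [2.2, 1.3, -0.9]
width: 27.0
```

>>> servo_tool --increments '[{"dx":0,"dy":0,"dz":0,"ax":0,"ay":0,"az":0,"claw":1}]'

```text
clock: 13.85
eef_pos: [624.0, 192.1, 231.6]
tool_rot: [-1.571, -0.001, 0.16]
force: [4.7, 1.4, -0.4]
width: 27.4
```

>>> servo_tool --increments '[{"dx":0,"dy":0,"dz":0,"ax":0,"ay":0,"az":0,"claw":1}]'

```text
clock: 13.93
eef_pos: [624.0, 192.1, 231.7]
tool_rot: [-1.571, -0.001, 0.16]
force: [2.7, 0.2, -1.2]
width: 27.0
```

>>> servo_tool --increments '[{"dx":0,"dy":0,"dz":0,"ax":0,"ay":0,"az":0,"claw":1}]'

```text
clock: 14.02
eef_pos: [624.0, 192.1, 231.7]
tool_rot: [-1.571, -0.001, 0.16]
force: [3.5, 0.0, -0.7]
width: 27.2
```

Side force of +3 N along x: the hook bears on one leg of the V, just off the apex. I'll shift the tool in +x by small steps to centre it before letting go.

>>> servo_tool --increments '[{"dx":0.05,"dy":0.01,"dz":0,"ax":0,"ay":0,"az":0,"claw":1},{"dx":0.1,"dy":0.02,"dz":0,"ax":0,"ay":0,"az":0,"claw":1},{"dx":0.15,"dy":0.02,"dz":0,"ax":0,"ay":0,"az":0,"claw":1},{"dx":0.2,"dy":0.03,"dz":0,"ax":0,"ay":0,"az":0,"claw":1},{"dx":0.2,"dy":0.03,"dz":0,"ax":0,"ay":0,"az":0,"claw":1}]'

```text
clock: 14.43
eef_pos: [625.7, 192.4, 231.3]
tool_rot: [-1.571, 0.0, 0.16]
force: [3.1, 1.3, -1.5]
width: 27.6
```

>>> servo_tool --increments '[{"dx":0.05,"dy":0.01,"dz":0,"ax":0,"ay":0,"az":0,"claw":1},{"dx":0.1,"dy":0.02,"dz":0,"ax":0,"ay":0,"az":0,"claw":1},{"dx":0.15,"dy":0.02,"dz":0,"ax":0,"ay":0,"az":0,"claw":1},{"dx":0.2,"dy":0.03,"dz":0,"ax":0,"ay":0,"az":0,"claw":1},{"dx":0.2,"dy":0.03,"dz":0,"ax":0,"ay":0,"az":0,"claw":1}]'

```text
clock: 14.85
eef_pos: [626.4, 192.5, 231.0]
tool_rot: [-1.571, 0.003, 0.161]
force: [-2.2, 0.3, -1.3]
width: 27.3
```

>>> servo_tool --increments '[{"dx":0.05,"dy":0.01,"dz":0,"ax":0,"ay":0,"az":0,"claw":1},{"dx":0.1,"dy":0.02,"dz":0,"ax":0,"ay":0,"az":0,"claw":1},{"dx":0.15,"dy":0.02,"dz":0,"ax":0,"ay":0,"az":0,"claw":1},{"dx":0.2,"dy":0.03,"dz":0,"ax":0,"ay":0,"az":0,"claw":1},{"dx":0.2,"dy":0.03,"dz":0,"ax":0,"ay":0,"az":0,"claw":1}]'

```text
clock: 15.27
eef_pos: [627.0, 192.6, 230.5]
tool_rot: [-1.572, 0.006, 0.161]
force: [-6.6, 0.2, -0.3]
width: 27.3
```

>>> servo_tool --increments '[{"dx":-0.1,"dy":-0.01,"dz":0,"ax":0,"ay":0,"az":0,"claw":1},{"dx":-0.2,"dy":-0.03,"dz":0,"ax":0,"ay":0,"az":0,"claw":1},{"dx":-0.27,"dy":-0.04,"dz":0,"ax":0,"ay":0,"az":0,"claw":1},{"dx":-0.27,"dy":-0.04,"dz":0,"ax":0,"ay":0,"az":0,"claw":1},{"dx":-0.27,"dy":-0.04,"dz":0,"ax":0,"ay":0,"az":0,"claw":1}]'

```text
clock: 15.68
eef_pos: [626.6, 192.5, 231.4]
tool_rot: [-1.571, 0.001, 0.16]
force: [-4.9, -0.0, -0.8]
width: 27.4
```

>>> servo_tool --increments '[{"dx":0,"dy":0,"dz":-0.1,"ax":0,"ay":0,"az":0,"claw":1},{"dx":0,"dy":0,"dz":-0.2,"ax":0,"ay":0,"az":0,"claw":1},{"dx":0,"dy":0,"dz":-0.3,"ax":0,"ay":0,"az":0,"claw":1},{"dx":0,"dy":0,"dz":-0.3,"ax":0,"ay":0,"az":0,"claw":1},{"dx":0,"dy":0,"dz":-0.3,"ax":0,"ay":0,"az":0,"claw":1}]'

```text
clock: 16.1
eef_pos: [626.7, 192.5, 228.3]
tool_rot: [-1.571, 0.001, 0.16]
force: [-5.8, -0.6, -1.1]
width: 27.5
```

>>> servo_tool --increments '[{"dx":0,"dy":0,"dz":0,"ax":0,"ay":0,"az":0,"claw":1}]'

```text
clock: 16.18
eef_pos: [626.7, 192.5, 228.4]
tool_rot: [-1.571, 0.001, 0.16]
force: [-5.9, -0.3, -0.1]
width: 27.4
```

>>> servo_tool --increments '[{"dx":0,"dy":0,"dz":0,"ax":0,"ay":0,"az":0,"claw":1}]'

```text
clock: 16.27
eef_pos: [626.7, 192.5, 228.4]
tool_rot: [-1.571, 0.001, 0.16]
force: [-5.7, -0.0, -0.1]
width: 27.3
```

```bash
python3 -c "
from h import *
s=read_state();print(s['eef_pos'],s['tool_rot'],s['force'],s['torque'])
w=grab('wrist','w8');S=grab('scene','s8')
a=cv2.imread('pics/s8.png')[250:450,290:490];cv2.imwrite('pics/s8c.png',cv2.resize(a,None,fx=3,fy=3,interpolation=2))"
```

```text
[626.70070957 192.47217295 228.40905412] [-1.57086877e+00  9.11296450e-04  1.60225599e-01] [-5.73026865 -0.01411575 -0.13348652] [-0.0178219   1.36764109 -0.00228607]
```

View pics/w8.png

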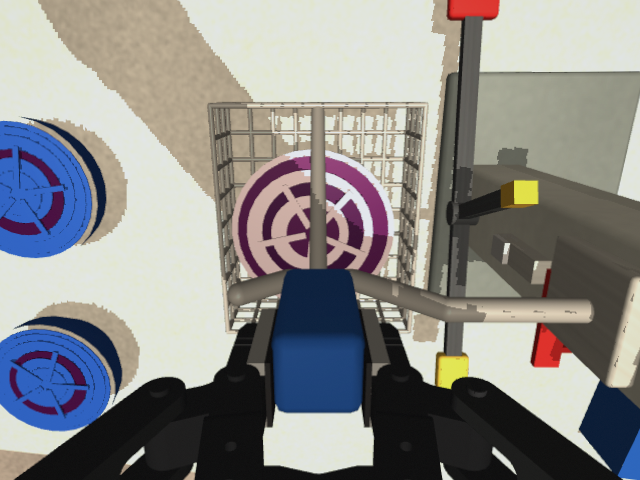

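View pics/s8c.png

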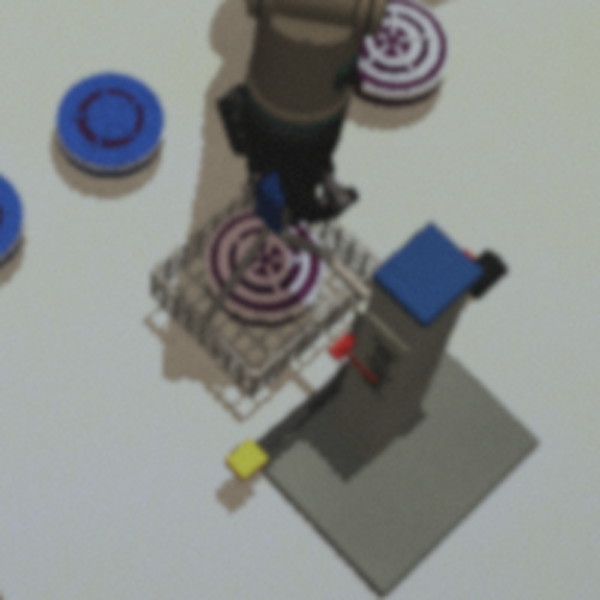

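>>> servo_tool --increments '[{"dx":-0.05,"dy":0,"dz":0,"ax":0,"ay":0,"az":0,"claw":1},{"dx":-0.08,"dy":0,"dz":0,"ax":0,"ay":0,"az":0,"claw":1},{"dx":-0.08,"dy":0,"dz":0,"ax":0,"ay":0,"az":0,"claw":1}]'

```text
clock: 16.62
eef_pos: [626.5, 192.5, 228.6]
tool_rot: [-1.571, -0.001, 0.16]
force: [-4.8, -0.2, -1.0]
width: 27.4
```

>>> servo_tool --increments '[{"dx":-0.05,"dy":0,"dz":0,"ax":0,"ay":0,"az":0,"claw":1},{"dx":-0.05,"dy":0,"dz":0,"ax":0,"ay":0,"az":0,"claw":1}]'

```text
clock: 16.78
eef_pos: [626.4, 192.5, 228.7]
tool_rot: [-1.571, -0.001, 0.16]
force: [-2.4, -0.2, -0.3]
width: 27.4
```

>>> servo_tool --increments '[{"dx":-0.06,"dy":0,"dz":-0.1,"ax":0,"ay":0,"az":0,"claw":1},{"dx":-0.06,"dy":0,"dz":-0.2,"ax":0,"ay":0,"az":0,"claw":1},{"dx":-0.06,"dy":0,"dz":-0.2,"ax":0,"ay":0,"az":0,"claw":1}]'

```text
clock: 17.03
eef_pos: [626.1, 192.4, 226.6]
tool_rot: [-1.571, -0.002, 0.16]
force: [-0.4, 0.4, -0.3]
width: 27.5
```

>>> servo_tool --increments '[{"dx":0,"dy":0,"dz":0,"ax":0,"ay":0,"az":0,"claw":1},{"dx":0,"dy":0,"dz":0,"ax":0,"ay":0,"az":0,"claw":1}]'

```text
clock: 17.2
eef_pos: [626.1, 192.4, 226.8]
tool_rot: [-1.571, -0.002, 0.16]
force: [-0.5, -1.0, -0.9]
width: 27.1
```

>>> servo_tool --increments '[{"dx":0,"dy":0,"dz":0,"ax":0,"ay":0,"az":0,"claw":1}]'

```text
clock: 17.28
eef_pos: [626.1, 192.5, 226.8]
tool_rot: [-1.571, -0.002, 0.16]
force: [0.2, -0.6, -0.6]
width: 27.5
```

>>> servo_tool --increments '[{"dx":0,"dy":0,"dz":0,"ax":0,"ay":0,"az":0,"claw":1}]'

```text
clock: 17.37
eef_pos: [626.0, 192.5, 226.8]
tool_rot: [-1.571, -0.002, 0.16]
force: [0.9, 0.2, -1.1]
width: 26.9
```

>>> servo_tool --increments '[{"dx":0,"dy":0,"dz":-0.1,"ax":0,"ay":0,"az":0,"claw":1},{"dx":0,"dy":0,"dz":-0.2,"ax":0,"ay":0,"az":0,"claw":1},{"dx":0,"dy":0,"dz":-0.3,"ax":0,"ay":0,"az":0,"claw":1},{"dx":0,"dy":0,"dz":-0.4,"ax":0,"ay":0,"az":0,"claw":1},{"dx":0,"dy":0,"dz":-0.4,"ax":0,"ay":0,"az":0,"claw":1}]'

```text
clock: 17.78
eef_pos: [625.8, 192.5, 222.5]
tool_rot: [-1.571, -0.001, 0.16]
force: [2.0, -0.5, 0.2]
width: 27.5
```

>>> servo_tool --increments '[{"dx":0,"dy":0,"dz":0,"ax":0,"ay":0,"az":0,"claw":1}]'

```text
clock: 17.87
eef_pos: [625.8, 192.5, 222.6]
tool_rot: [-1.571, -0.001, 0.16]
force: [2.7, -0.6, 0.3]
width: 27.3
```

>>> servo_tool --increments '[{"dx":0,"dy":0,"dz":0,"ax":0,"ay":0,"az":0,"claw":1}]'

```text
clock: 17.95
eef_pos: [625.8, 192.5, 222.7]
tool_rot: [-1.571, -0.001, 0.16]
force: [4.4, -0.7, 0.3]
width: 27.4
```

>>> servo_tool --increments '[{"dx":0,"dy":0,"dz":0,"ax":0,"ay":0,"az":0,"claw":1}]'

```text
clock: 18.03
eef_pos: [625.8, 192.5, 222.7]
tool_rot: [-1.571, -0.001, 0.16]
force: [4.2, -1.1, -0.6]
width: 27.4
```

>>> servo_tool --increments '[{"dx":0,"dy":0,"dz":0,"ax":0,"ay":0,"az":0,"claw":1}]'

```text
clock: 18.12
eef_pos: [625.7, 192.5, 222.7]
tool_rot: [-1.571, -0.001, 0.16]
force: [3.9, -0.3, 0.7]
width: 27.4
```

>>> servo_tool --increments '[{"dx":0,"dy":0,"dz":0,"ax":0,"ay":0,"az":0,"claw":1}]'

```text
clock: 18.2
eef_pos: [625.7, 192.5, 222.7]
tool_rot: [-1.571, -0.001, 0.16]
force: [5.0, -0.5, 0.1]
width: 27.0
```

>>> servo_tool --increments '[{"dx":0.06,"dy":0,"dz":0,"ax":0,"ay":0,"az":0,"claw":1},{"dx":0.12,"dy":0,"dz":0,"ax":0,"ay":0,"az":0,"claw":1},{"dx":0.12,"dy":0,"dz":0,"ax":0,"ay":0,"az":0,"claw":1}]'

```text
clock: 18.45
eef_pos: [626.0, 192.5, 222.3]
tool_rot: [-1.571, 0.001, 0.16]
force: [2.5, -1.6, 0.5]
width: 27.1
```

>>> servo_tool --increments '[{"dx":0,"dy":0,"dz":0,"ax":0,"ay":0,"az":0,"claw":1},{"dx":0,"dy":0,"dz":0,"ax":0,"ay":0,"az":0,"claw":1}]'

```text
clock: 18.62
eef_pos: [626.0, 192.5, 222.3]
tool_rot: [-1.571, 0.001, 0.16]
force: [1.8, -0.9, 0.4]
width: 27.4
```

>>> servo_tool --increments '[{"dx":0,"dy":0,"dz":0,"ax":0,"ay":0,"az":0,"claw":1},{"dx":0,"dy":0,"dz":0,"ax":0,"ay":0,"az":0,"claw":1}]'

```text
clock: 18.78
eef_pos: [626.0, 192.5, 222.4]
tool_rot: [-1.571, 0.001, 0.16]
force: [2.0, -1.0, -0.2]
width: 27.4
```

>>> servo_tool --increments '[{"dx":0.05,"dy":0,"dz":0,"ax":0,"ay":0,"az":0,"claw":1},{"dx":0.07,"dy":0,"dz":0,"ax":0,"ay":0,"az":0,"claw":1},{"dx":0.07,"dy":0,"dz":0,"ax":0,"ay":0,"az":0,"claw":1}]'

```text
clock: 19.03
eef_pos: [626.2, 192.5, 222.2]
tool_rot: [-1.571, 0.002, 0.16]
force: [0.4, 0.4, 0.9]
width: 27.5
```

>>> servo_tool --increments '[{"dx":0,"dy":0,"dz":0,"ax":0,"ay":0,"az":0,"claw":1},{"dx":0,"dy":0,"dz":0,"ax":0,"ay":0,"az":0,"claw":1}]'

```text
clock: 19.2
eef_pos: [626.3, 192.5, 222.2]
tool_rot: [-1.571, 0.002, 0.161]
force: [-2.0, -0.4, 0.6]
width: 27.1
```

>>> servo_tool --increments '[{"dx":0,"dy":0,"dz":0,"ax":0,"ay":0,"az":0,"claw":1}]'

```text
clock: 19.28
eef_pos: [626.3, 192.5, 222.2]
tool_rot: [-1.571, 0.002, 0.16]
force: [-1.6, -0.7, 0.7]
width: 27.2
```

```bash
python3 -c "
from h import *
s=read_state();print(s['eef_pos'],s['force'],s['torque'])
w=grab('wrist','w9');S=grab('scene','s9')
a=cv2.imread('pics/s9.png')[250:450,290:490];cv2.imwrite('pics/s9c.png',cv2.resize(a,None,fx=3,fy=3,interpolation=2))"
```

```text
[626.34236906 192.51222061 222.24780866] [-1.64245034 -0.69630846  0.68013008] [-0.14948681  0.46528533  0.02534476]
```

View pics/w9.png

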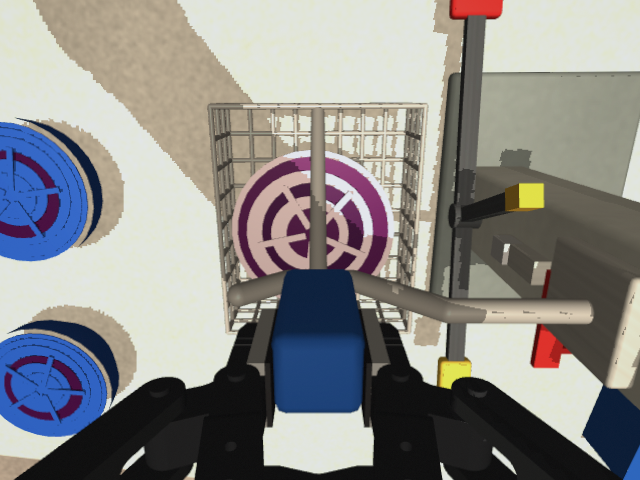

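View pics/s9c.png

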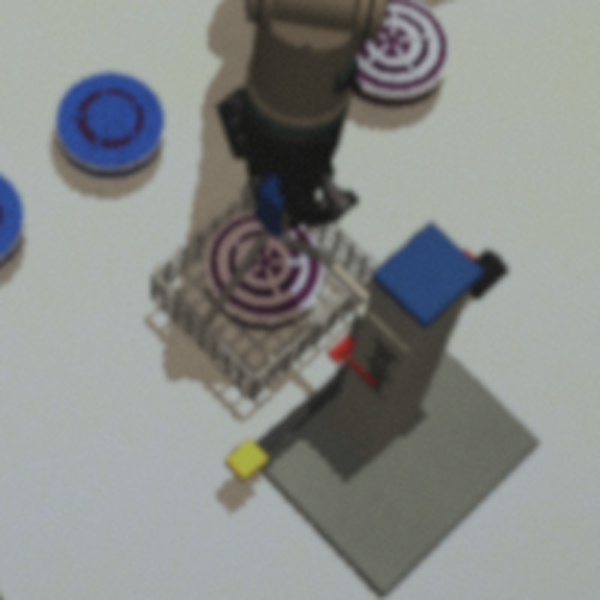

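>>> servo_tool --increments '[{"dx":-0.03,"dy":0,"dz":0.1,"ax":0,"ay":0,"az":0,"claw":1},{"dx":-0.03,"dy":0,"dz":0.2,"ax":0,"ay":0,"az":0,"claw":1},{"dx":-0.03,"dy":0,"dz":0.2,"ax":0,"ay":0,"az":0,"claw":1},{"dx":-0.03,"dy":0,"dz":0.2,"ax":0,"ay":0,"az":0,"claw":1}]'

```text
clock: 19.72
eef_pos: [626.4, 192.5, 224.5]
tool_rot: [-1.571, 0.001, 0.16]
force: [-2.5, -1.6, -0.3]
width: 27.4
```

>>> servo_tool --increments '[{"dx":0,"dy":0,"dz":0,"ax":0,"ay":0,"az":0,"claw":1}]'

```text
clock: 19.8
eef_pos: [626.4, 192.5, 224.4]
tool_rot: [-1.571, 0.001, 0.16]
force: [-2.8, 0.1, 0.1]
width: 27.5
```

>>> servo_tool --increments '[{"dx":0,"dy":0,"dz":0,"ax":0,"ay":0,"az":0,"claw":1}]'

```text
clock: 19.88
eef_pos: [626.4, 192.5, 224.3]
tool_rot: [-1.571, 0.001, 0.16]
force: [-3.0, -0.9, -0.7]
width: 27.6
```

>>> servo_tool --increments '[{"dx":0,"dy":0,"dz":0,"ax":0,"ay":0,"az":0,"claw":1}]'

```text
clock: 19.97
eef_pos: [626.4, 192.5, 224.4]
tool_rot: [-1.571, 0.001, 0.16]
force: [-3.3, -0.7, -0.5]
width: 27.0
```

>>> servo_tool --increments '[{"dx":-0.06,"dy":0,"dz":-0.1,"ax":0,"ay":0,"az":0,"claw":1},{"dx":-0.08,"dy":0,"dz":-0.1,"ax":0,"ay":0,"az":0,"claw":1},{"dx":-0.08,"dy":0,"dz":-0.1,"ax":0,"ay":0,"az":0,"claw":1}]'

```text
clock: 20.22
eef_pos: [626.3, 192.5, 223.5]
tool_rot: [-1.571, -0.001, 0.16]
force: [-1.4, -1.0, 0.8]
width: 27.4
```

>>> servo_tool --increments '[{"dx":0,"dy":0,"dz":0,"ax":0,"ay":0,"az":0,"claw":1}]'

```text
clock: 20.3
eef_pos: [626.2, 192.5, 223.6]
tool_rot: [-1.571, -0.001, 0.16]
force: [-2.0, -0.8, -0.5]
width: 27.0
```

>>> servo_tool --increments '[{"dx":0,"dy":0,"dz":0,"ax":0,"ay":0,"az":0,"claw":1}]'

```text
clock: 20.38
eef_pos: [626.2, 192.5, 223.6]
tool_rot: [-1.571, -0.001, 0.16]
force: [-1.3, -0.4, 0.2]
width: 27.3
```

The residual forces are about zero vertically and 1.5 N sideways, so the spring carries the load. Opening the claw gradually.

>>> servo_tool --increments '[{"dx":0,"dy":0,"dz":0,"ax":0,"ay":0,"az":0,"claw":0.3},{"dx":0,"dy":0,"dz":0,"ax":0,"ay":0,"az":0,"claw":0.2},{"dx":0,"dy":0,"dz":0,"ax":0,"ay":0,"az":0,"claw":0.1},{"dx":0,"dy":0,"dz":0,"ax":0,"ay":0,"az":0,"claw":0},{"dx":0,"dy":0,"dz":0,"ax":0,"ay":0,"az":0,"claw":-0.1},{"dx":0,"dy":0,"dz":0,"ax":0,"ay":0,"az":0,"claw":-0.25},{"dx":0,"dy":0,"dz":0,"ax":0,"ay":0,"az":0,"claw":-0.4},{"dx":0,"dy":0,"dz":0,"ax":0,"ay":0,"az":0,"claw":-0.4}]'

```text
clock: 21.05
eef_pos: [626.0, 192.5, 223.5]
tool_rot: [-1.571, -0.0, 0.16]
force: [0.4, 0.3, -0.4]
width: 59.9
```

```bash
python3 -c "
from h import *
s=read_state();print(s['eef_pos'],s['force'],s['width'])
w=grab('wrist','w10');S=grab('scene','s10')
a=cv2.imread('pics/s10.png')[250:450,290:490];cv2.imwrite('pics/s10c.png',cv2.resize(a,None,fx=3,fy=3,interpolation=2))"
```

```text
[626.01403909 192.53547336 223.51041689] [ 0.44375923  0.30853773 -0.36350375] 59.86281806923309
```

View pics/w10.png

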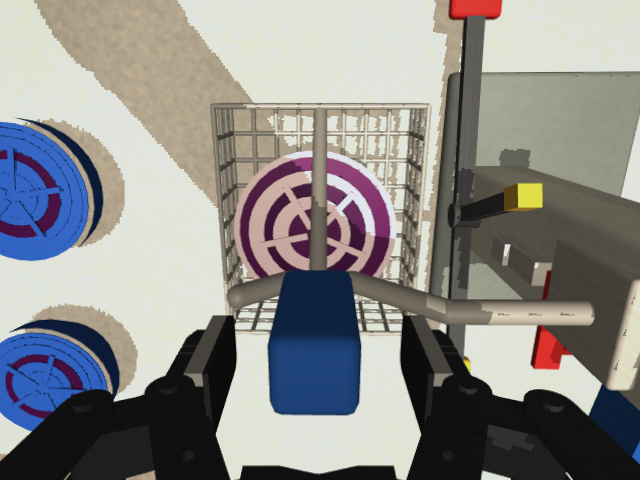

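View pics/s10c.png

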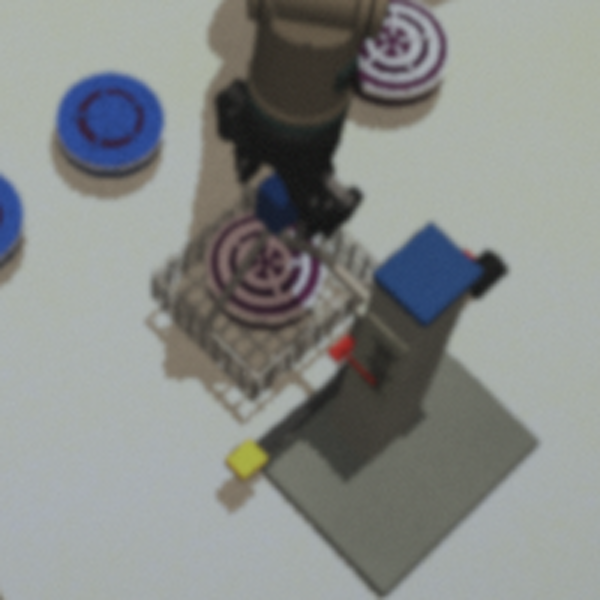

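Basket now hangs free with no pointer jump: the red flag is at crop row 346 before and after. The grip stands clear between the fingers. Withdrawing straight up.

>>> servo_tool --increments '[{"dx":0,"dy":0,"dz":0.5,"ax":0,"ay":0,"az":0,"claw":-0.4},{"dx":0,"dy":0,"dz":1.5,"ax":0,"ay":0,"az":0,"claw":-0.4},{"dx":0,"dy":0,"dz":2.5,"ax":0,"ay":0,"az":0,"claw":-0.4},{"dx":0,"dy":0,"dz":4,"ax":0,"ay":0,"az":0,"claw":-0.4},{"dx":0,"dy":0,"dz":6,"ax":0,"ay":0,"az":0,"claw":-0.4},{"dx":0,"dy":0,"dz":9,"ax":0,"ay":0,"az":0,"claw":-0.4},{"dx":0,"dy":0,"dz":12,"ax":0,"ay":0,"az":0,"claw":-0.4},{"dx":0,"dy":0,"dz":15,"ax":0,"ay":0,"az":0,"claw":-0.4}]'

```text
clock: 21.82
eef_pos: [625.8, 192.7, 376.3]
tool_rot: [-1.57, -0.001, 0.161]
force: [0.9, 0.3, 0.5]
width: 60.1
```

>>> servo_tool --increments '[{"dx":0,"dy":-2,"dz":2,"ax":0,"ay":0,"az":0,"claw":-0.4},{"dx":-1,"dy":-5,"dz":3,"ax":0,"ay":0,"az":0,"claw":-0.4},{"dx":-2,"dy":-8,"dz":3,"ax":0,"ay":0,"az":0,"claw":-0.4},{"dx":-3,"dy":-12,"dz":3,"ax":0,"ay":0,"az":0,"claw":-0.4},{"dx":-5,"dy":-16,"dz":3,"ax":0,"ay":0,"az":0,"claw":-0.4},{"dx":-7,"dy":-20,"dz":3,"ax":0,"ay":0,"az":0,"claw":-0.4},{"dx":-8,"dy":-22,"dz":3,"ax":0,"ay":0,"az":0,"claw":-0.4},{"dx":-8,"dy":-22,"dz":3,"ax":0,"ay":0,"az":0,"claw":-0.4}]'

```text
clock: 22.48
eef_pos: [544.2, -34.9, 404.4]
tool_rot: [-1.576, 0.002, 0.15]
force: [0.1, -0.1, -1.1]
width: 59.6
```

```bash
python3 -c "
from h import *
s=read_state();print(s['clock'],s['eef_pos'],s['force'],s['width'])
w=grab('top','t11');S=grab('scene','s11')
a=cv2.imread('pics/s11.png')[250:450,290:490];cv2.imwrite('pics/s11c.png',cv2.resize(a,None,fx=3,fy=3,interpolation=2))"
```

```text
22.4833 [544.20219318 -34.91645306 404.3639372 ] [ 0.11984861 -0.09394672 -1.136845  ] 59.584751857665296
```

View pics/t11.png

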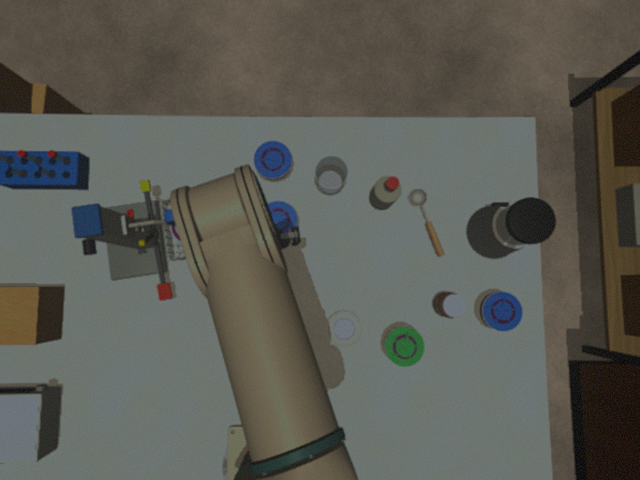

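View pics/s11c.png

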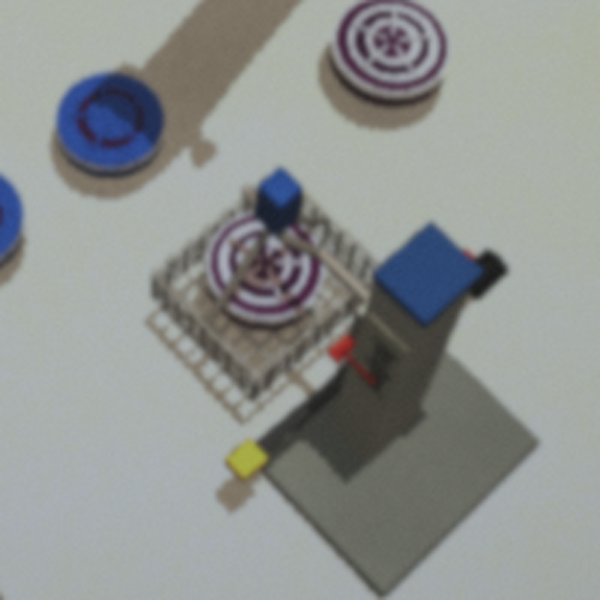

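The basket hangs free at its level with the cabbage inside. The pointer is down, the yellow end is up, the bystanders have not moved and the arm is clear. I'll wait briefly for everything to come to rest, check again, and hand in.

>>> servo_tool --increments '[{"dx":0,"dy":0,"dz":0,"ax":0,"ay":0,"az":0,"claw":-0.4},{"dx":0,"dy":0,"dz":0,"ax":0,"ay":0,"az":0,"claw":-0.4},{"dx":0,"dy":0,"dz":0,"ax":0,"ay":0,"az":0,"claw":-0.4},{"dx":0,"dy":0,"dz":0,"ax":0,"ay":0,"az":0,"claw":-0.4},{"dx":0,"dy":0,"dz":0,"ax":0,"ay":0,"az":0,"claw":-0.4},{"dx":0,"dy":0,"dz":0,"ax":0,"ay":0,"az":0,"claw":-0.4},{"dx":0,"dy":0,"dz":0,"ax":0,"ay":0,"az":0,"claw":-0.4},{"dx":0,"dy":0,"dz":0,"ax":0,"ay":0,"az":0,"claw":-0.4}]'

```text
clock: 23.25
eef_pos: [546.0, -27.4, 403.4]
tool_rot: [-1.571, 0.0, 0.16]
force: [-0.2, -0.3, 0.4]
width: 60.1
```

```bash
python3 -c "
from h import *
S=grab('scene','s12')['color'].astype(int);P=load('s11')['color'].astype(int)
print(np.abs(S-P)[290:400,335:430].mean(), np.abs(S-P)[290:400,335:430].max())
from cell import finish_job
print(finish_job())"
```

```text
1.2037958532695374 34
the job is handed in; nothing more can be done
None
```

The scale is unlocked and the basket with the half red cabbage hangs freely on its hook; I handed the job in at about 23 s of the 72 s allowed.

- **Unlocking:** I pressed the red tab down to its stop. The fingers stopped at z 42 mm with 21 N of push, and the yellow end measured about 37 mm higher than before.
- **Hanging:** I set the bail on the hook and lowered slowly until the wrist force fell from about 6 N to zero. While lowering, a side force of up to 6 N showed the hook bearing on one leg of the bail. I re-centred it before letting go, leaving about 1.5 N sideways.
- **Letting go:** The pointer's red flag was at the same image row before and after release.
- **Final pictures:** The cabbage is in the basket, the basket hangs level and the arm is clear. The bystanders I could see had not moved, and the scene barely changed between two pictures taken 0.8 s apart. That second comparison was by numbers only, over the left part of the scale and most of the basket.

One check came out imperfectly. The column top triangulated at about 326 mm instead of the nominal 332 mm, and the wrist camera read about 4 mm off sideways. I allowed for both.

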